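# Lift a casting out of its mould and hold it level over the light pad

### The job

Two open moulds each hold a freshly cast white bracket. Take the bracket with the round boss, lift it straight up out of its mould and, keeping it level all the way, hold it still about 15 cm above the flat light pad, centred over it and with its length along the pad's length, so that its underside can be inspected. Finish while still holding it there; leave the plain bracket in its mould and do not disturb the vial, the dish or the timer.

Things in the scene. Friction and masses are not known exactly. Their poses are not given: they have to be found in the camera images.
- boss_bracket_center (a point): Centre of the white cast bracket WITH the round boss, the one to lift: mid length and width, half-way up its 46 mm height (23 mm above its underside). x across, y along its length (boss end +y), z up. Base plate 46 x 100 x 12 mm (x, y, z). Starts level in mould_a. Loose, 0.10 to 0.21 kg; centre of mass about 4 mm from the middle towards the boss.
- boss_bracket_web (a point): On the bossed bracket, middle of the free part of its upright web, the natural place to grip: at y = -4 mm from its centre, half-way up the web, 17 mm above the plate. The web is 10 mm thick (x), in the middle of the width, 34 mm high above the plate, free from y = -45 to y = +18 mm. Same axes as the bracket.
- boss_bracket_boss (a point): Centre of the top of the round boss of the bossed bracket: a solid pillar, 30 mm diameter, 26 mm high above the plate, at y = +33 mm from the bracket's centre, with a dark dot on top.
- plain_bracket_center (a point): Centre of the other white cast bracket, same plate and same web (web 90 mm long, y = -45 to +45 mm) but WITHOUT a boss; half-way up its 46 mm height. It lies in mould_b and must stay there.
- mould_a: Dark steel open mould, 80 x 136 x 20 mm (x, y, z), fixed, holds the bossed bracket; may be the left or the right one. Origin: centre of its underside, on the worktop. Cavity 50 x 104 mm, open at the top, 12 mm deep, floor 8 mm above the worktop: 2 mm gap round the bracket's plate, whose top lies flush with the mould's top; only web and boss stand out.
- mould_b: Identical dark steel mould, fixed, that holds the plain bracket; origin at the centre of its underside.
- light_pad_top (a point): Centre of the top face of the flat light pad (white panel in a grey frame), fixed on the worktop behind the moulds. 110 (x) x 160 (y) mm, top face 12 mm above the worktop; y axis along its length, z up.
- vial_1_center (a point): Small white vial with a black cap, 23 mm across, 52 mm high, standing between the moulds; loose; point half-way up. Bystander.
- petri_1_center (a point): Flat round dish, 57 mm across, 15 mm high, to the left of the work; loose; point half-way up. Bystander.
- bench_timer_center (a point): Black bench timer lying flat, 50 x 76 x 24 mm, to the right of the work; loose; point half-way up. Bystander.
Things that resemble listed ones, but are neither listed nor needed, are in the scene too. Leave any pink look-alike of the part that bears boss_bracket_center alone.

How it is judged:
On the way:
1. the bossed bracket has been lifted straight up, level, until its underside is clear of its mould (height (world z) of boss_bracket_center above 0.046 m and horizontal distance between boss_bracket_center and mould_a below 0.03 m and angle between boss_bracket_center's own z axis and vertical below 0.2 rad and contact force between the fingers and boss_bracket above 0.5 N), for 0.05 s.
At the end, for the whole second after the job is handed in: The bossed bracket is held by the fingers alone, underside 9 to 21 cm above the pad, middle within 40 mm of the pad's centre, level within 6 degrees, length within 11 degrees of the pad's, still (under 20 mm/s, 0.15 rad/s) for the last second; the plain bracket within 10 mm of its start (horizontal distance between boss_bracket_center and light_pad_top below 0.04 m and height (world z) of boss_bracket_center between 0.125 and 0.245 m and angle between boss_bracket_center's own z axis and vertical below 0.1 rad and angle between the y axis of boss_bracket_center and the y axis of light_pad_top, either way round below 0.2 rad and linear speed of boss_bracket below 0.02 m/s and angular speed of boss_bracket below 0.15 rad/s and contact force between the fingers and boss_bracket above 0.5 N and contact force between boss_bracket and light_pad below 0.05 N and contact force between boss_bracket and mould_a below 0.05 N and distance of plain_bracket_center from where it was at the start of the episode below 0.01 m); the arm keeps its last pose, push and grip.
It fails at once if the bossed bracket is tipped by more than 0.3 rad (17 degrees) (angle between boss_bracket_center's own z axis and vertical above 0.3 rad).
It fails at once if the plain bracket is moved 10 mm or more (distance of plain_bracket_center from where it was at the start of the episode above 0.01 m).
It fails at once if the vial, the dish or the timer is moved 20 mm or more, or the vial is tipped over (distance of any of vial_1_center, petri_1_center, bench_timer_center from where it was at the start of the episode above 0.02 m or angle between vial_1_center's own z axis and vertical above 0.5 rad).
It also fails if it takes over 48 s, if anything falls off the work surface, if the arm or the gripper's body presses on something with over 40 N, if the wrist force passes 120 N, or if a joint passes its speed limit or range.

### The arm

A 6-joint arm with a two-finger parallel gripper is mounted at the origin on a cart in front of the work surface, level with it; the furniture and walls round the work are solid. World frame = base frame: x ahead of the robot, y to its left, z up, the work surface at z = 0. Lengths are in m, angles in rad, forces in N, time in s.
With the tool pointing down it reaches from about 0.375 to 0.9 m from the base axis. Payload 3.1 kg.
Tool frame: the origin (TCP) lies between the finger pads; the fingertips stand 17 mm ahead of it and the grasp point (between the pads) lies 2 mm behind it; z points along the fingers, y is the line along which they close (so a half turn about z gives the same grasp; the last joint's range is limited). The gripper opens to 85 mm and grips with 20 to 120 N. Pads are 22 mm wide; open, the fingers measure 114 mm over their backs; the gripper's body (76 mm by 85 mm) begins 54 mm behind the grasp point. The pads swing forward as they close: fully open they stand 13 mm farther back than shut.
Start: joints at [1.129, 0.527, 1.433, -0, 1.181, -0.178], TCP at [0.163, 0.603, 0.248] pointing down, gripper open.
Joint ranges: [-3.08, 3.08], [-0.75, 2.2], [0.22, 2.44], [-1.43, 4.57], [0, 2.65], [-2.85, 2.85]. Speed limits (rad/s): [2.79, 2.79, 3.14, 3.14, 3.14, 3.14].

### API

Orientations are given as a unit quaternion [x, y, z, w].
In Python, from station import sense, vision, order gives the robot as it stands.
- The arm moves only by the shell command python3 -m crank 'ROWS' [OPENING] [FORCE]. ROWS is JSON, a list of rows, each an object with "dp": the shift along the world's x, y, z in units of 30 mm (1.0 is 30 mm), a list of three; "angular": the turn, a rotation vector about the world's x, y, z in degrees, a list of three. In form: [{"dp": [dx, dy, dz], "angular": [ax, ay, az]}, ...]. A call has 1 to 20 rows; each row shifts and turns the commanded pose from where the row before left it; what a row does not reach is not made up. A row lasts 1/10 s, in which the tool goes at most 50 mm and 8.59 degrees, less where a joint would pass 70% of its speed; a pose out of reach is approached as far as the arm can. A call is refused whole if a number of a shift passes 1 or a number of a turn 8.59, either way. A call with a gripper value outside its range is refused whole. OPENING is the closure, from 0 (fully open) to 1 (shut), set as the call begins (- or left out, the last holds). The fingers move at their own pace and stop on an object; FORCE is the grip in N (left out, the last holds). Time passes only in rows, so rows that do not move let the fingers close. It gives the time, the measured TCP pose, the force, the opening and the grip force at its end, in the units of the state.
- sense(): the state, without advancing time (a new reading comes with each control period).
- vision.snapshot(name): name is "side" or "top"; returns a dict with "image" (480x640x3 uint8, blue, green, red), "range_z" (480x640 float32, m along the optical axis (not along the pixel's ray), 0 where there is no reading), "mtx" (3x3 intrinsics, pixels), "dist" ([k1, k2, p1, p2, k3] as OpenCV has them; the pictures are not rectified), "pose" (4x4, takes a point from camera to world coordinates). Camera axes: x right, y down, z forward; pixel columns grow to the right and rows downward; lengths in m; the calibration is good to about 2 mm. A picture is of the moment at which its call begins.
- order.sign_off(): hands the job in; it is judged then, once.
The state is a dict: "t": time; "q": joint angles; "qd": joint speeds; "tau": joint torques, N m; "tcp_pos": TCP position; "tool_rot": TCP orientation; "force": force on the tool from outside, world axes, zero at the start; "ft_torque": the same for the moment, N m; "finger_gap": opening from 0.0 (shut) to 1.0 (fully open); "gripper_force": force on a finger pad.
Only numpy, scipy, OpenCV 4.12 (cv2) and the standard library are available. Lean on these libraries where they do the work, as an engineer would, in place of code of your own. Each camera call takes 0.05 s, during which the arm holds its last target. There are 200 camera calls.

## Working session

There is one attempt and no reset: what is moved stays moved. The work goes in short steps, Python scripts to look and compute and a shell command to move; the robot and the scene stay as the last step left them, time stands still between calls to the robot, and variables do not carry over. Pictures are saved under pics/ and viewed, at most 10 in all, crops included, and the job is handed in when it is done.

```bash
mkdir -p pics
cat > h.py <<'E'
import numpy as np, cv2, pickle
from station import sense, vision, order
def snap(n):
    s=vision.snapshot(n); pickle.dump(s,open(f'{n}.pkl','wb')); return s
def load(n): return pickle.load(open(f'{n}.pkl','rb'))
def px(s,u,v,z=None,r=2):
    """world point of pixel: by plane height z, else by depth"""
    p=cv2.undistortPoints(np.array([[[u,v]]],float),np.array(s['mtx']),np.array(s['dist']))[0,0]
    d=np.array([p[0],p[1],1.]); T=np.array(s['pose'])
    if z is None:
        w=s['range_z'][v-r:v+r+1,u-r:u+r+1]; k=np.median(w[w>0])
    else: k=(z-T[2,3])/(T[:3,:3]@d)[2]
    return T[:3,:3]@d*k+T[:3,3]
E
python3 - <<'E'
from h import *
print(sense())
for n in ('top','side'):
    s=snap(n); cv2.imwrite(f'pics/{n}1.png',s['image']); print(n,np.round(s['pose'],3).tolist())
E
```

```text
{'t': 0.0, 'q': array([ 1.12849994e+00,  5.28504804e-01,  1.43389991e+00,  1.39669504e-05,
        1.18137947e+00, -1.78537762e-01]), 'qd': array([-1.55279443e-03, -1.04265931e-03, -1.82188117e-03, -8.33748450e-05,
       -5.17604976e-04,  9.89540236e-04]), 'tau': array([ 2.21574355e-04, -4.42358279e+01, -1.78025115e+01, -2.24436262e-04,
        8.37654836e-03,  4.61645996e-06]), 'tcp_pos': array([0.16264237, 0.60276976, 0.24731059]), 'tool_rot': array([ 1.31499922e-01,  9.91315575e-01, -1.04141949e-03, -3.40856134e-04]), 'force': array([0.17491809, 0.96445215, 0.40373607]), 'ft_torque': array([-0.03316947, -0.02455944, -0.03222797]), 'gripper_force': 0.0, 'finger_gap': 0.9975875574526556}
top [[0.174, -0.87, 0.462, -0.178], [-0.985, -0.15, 0.088, 0.032], [-0.007, -0.47, -0.882, 1.402], [0.0, 0.0, 0.0, 1.0]]
side [[0.752, 0.533, -0.388, 1.034], [0.659, -0.607, 0.444, -0.433], [0.001, -0.589, -0.808, 1.119], [0.0, 0.0, 0.0, 1.0]]
```

View pics/top1.png

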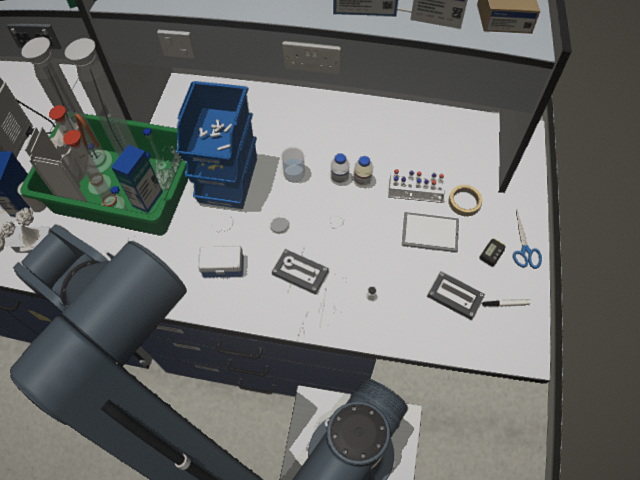

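View pics/side1.png

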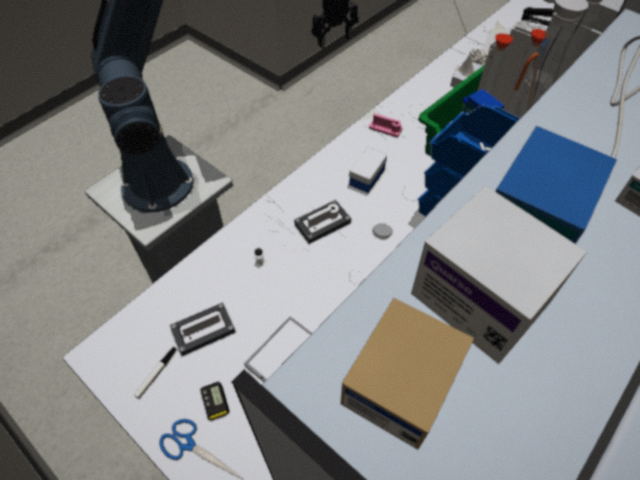

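The bossed bracket is in the left mould: top (300,270), side (323,219). Two things could be mistaken for it: the plain bracket in the right mould, top (457,293), and the pink look-alike, side (385,124). Other positions in the top view are the vial (372,293), dish (280,225), timer (491,251) and pad (431,232). I'll check the choice in a close crop.

Run:
```python
from h import *
s=load('top'); im=s['image']
a=cv2.resize(im[240:300,260:340],None,fx=5,fy=5,interpolation=cv2.INTER_CUBIC)
b=cv2.resize(im[205:265,392:472],None,fx=5,fy=5,interpolation=cv2.INTER_CUBIC)
t=load('side'); c=cv2.resize(t['image'][190:250,285:365],None,fx=5,fy=5,interpolation=cv2.INTER_CUBIC)
d=cv2.resize(t['image'][310:390,235:342],(400,300),interpolation=cv2.INTER_CUBIC)
cv2.imwrite('pics/crop.png',np.vstack([np.hstack([a,b]),np.hstack([c,d])]))
for n,u,v in (('vial',372,290),('dish',280,225),('timer',491,251),('plain',457,293),('box',220,258),('shelf edge',390,35),('shelfR',545,60),('shelfpost',505,185),('rack',415,185),('tape',465,198)): print(n,px(s,u,v).round(3))
for n,u,v in (('shelfcorner',238,380),('shelfedge',420,225),('shelfedge2',320,310)): print(n,px(t,u,v).round(3))
```

```text
vial [0.418 0.011 0.049]
dish [0.59  0.298 0.014]
timer [ 0.605 -0.308  0.021]
plain [ 0.455 -0.217  0.032]
box [0.436 0.428 0.062]
shelf edge [0.841 0.058 0.529]
shelfR [ 0.838 -0.303  0.527]
shelfpost [ 0.825 -0.34   0.042]
rack [ 0.77 -0.07  0.05]
tape [ 0.786 -0.229 -0.001]
shelfcorner [ 0.83  -0.345  0.578]
shelfedge [ 0.84  -0.003  0.529]
shelfedge2 [ 0.632  0.005 -0.001]
```

View pics/crop.png

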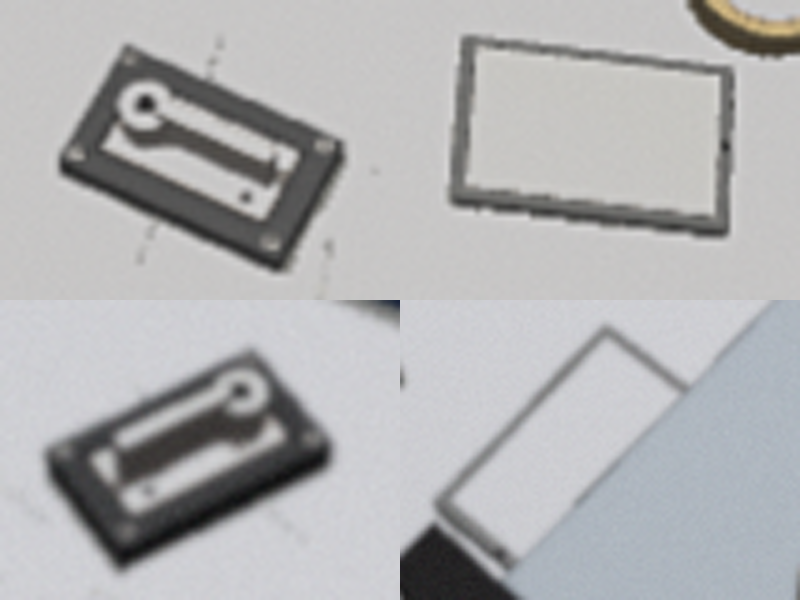

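The crop shows the boss with its dark dot at the left end of the left mould's bracket, top (288.6,260.2), so this is the right part. Next I'll work out the poses.

Run:
```python
from h import *
from scipy.spatial.transform import Rotation as R
s=load('top')
f=lambda pts,ox,oy,z:np.array([px(s,ox+(x+.5)/5-.5,oy+(y+.5)/5-.5,z)[:2] for x,y in pts])
m=f([(127,47),(343,145),(285,264),(62,162)],260,240,.02)
p=f([(65,38),(333,68),(327,226),(52,197)],392,205,.012)
for n,c in (('mould',m),('pad',p)):
    L=((c[0]+c[3])-(c[1]+c[2]))/2
    print(n,c.mean(0).round(4),'len',np.linalg.norm(L).round(4),'yaw of +y(left)',np.degrees(np.arctan2(L[1],L[0])).round(1))
d=f([(145,103)],260,240,.046)[0]; e=f([(145,103)],260,240,8e-3+.012+.026)[0]
w=f([(277,157)],260,240,.054)[0]
print('dot',d,'web end',w,np.degrees(np.arctan2(*(d-w)[::-1])),np.linalg.norm(d-w))
t=load('side')
g=lambda x,y:px(t,285+(x+.5)/5-.5,190+(y-300+.5)/5-.5,.046)[:2]
print('side dot',g(238,390), 'side web end top', px(t,285+(118+.5)/5-.5,190+(140+.5)/5-.5,.054)[:2])
q=sense()['tool_rot']; print(R.from_quat(q).as_matrix().round(3))
```

```text
mould [0.456  0.2118] len 0.136 yaw of +y(left) 73.3
pad [ 0.6463 -0.1322] len 0.1576 yaw of +y(left) 92.8
dot [0.46842852 0.24550232] web end [0.44507458 0.16822231] 73.18523662248398 0.08073169622296944
side dot [0.46766452 0.24081376] side web end top [0.44652806 0.1680872 ]
[[-0.965  0.261 -0.001]
 [ 0.261  0.965 -0.002]
 [ 0.    -0.002 -1.   ]]
```

Grasp target is x 0.458, y 0.2135 with a turn of about -91.6°. I'm going above it first.

```bash
python3 -m crank '[{"dp":[0.3,-0.4,0],"angular":[0,0,-3]},{"dp":[0.6,-0.8,0],"angular":[0,0,-6]},{"dp":[0.6,-0.8,0],"angular":[0,0,-6]},{"dp":[0.6,-0.8,0],"angular":[0,0,-6]},{"dp":[0.6,-0.8,0],"angular":[0,0,-6]},{"dp":[0.6,-0.8,0],"angular":[0,0,-6]},{"dp":[0.6,-0.8,0],"angular":[0,0,-6]},{"dp":[0.6,-0.8,0],"angular":[0,0,-6]},{"dp":[0.6,-0.8,-0.2],"angular":[0,0,-6]},{"dp":[0.6,-0.8,-0.3],"angular":[0,0,-6]},{"dp":[0.6,-0.8,-0.4],"angular":[0,0,-6]},{"dp":[0.6,-0.8,-0.4],"angular":[0,0,-6]},{"dp":[0.6,-0.8,-0.4],"angular":[0,0,-6]},{"dp":[0.6,-0.8,-0.3],"angular":[0,0,-6]},{"dp":[0.6,-0.8,-0.2],"angular":[0,0,-6]},{"dp":[0.6,-0.8,0],"angular":[0,0,-4]},{"dp":[0.5,-0.6,0],"angular":[0,0,-1]},{"dp":[0,0,0],"angular":[0,0,0]},{"dp":[0,0,0],"angular":[0,0,0]}]' 0 60
cat >> h.py <<'E'
def st():
    from scipy.spatial.transform import Rotation as R
    s=sense(); M=R.from_quat(s['tool_rot']).as_matrix()
    print('t',s['t'],'tcp',s['tcp_pos'].round(4),'yaw y',np.degrees(np.arctan2(M[1,1],M[0,1])).round(2),'z',M[:,2].round(4),'F',s['force'].round(1),'gap',s['finger_gap'],'gf',s['gripper_force'],'q',s['q'].round(2))
E
python3 - <<'E'
from h import *
st()
s=snap('side'); t=snap('top')
a=cv2.resize(s['image'][160:250,270:390],(600,450),interpolation=cv2.INTER_CUBIC)
cv2.imwrite('pics/above.png',a)
E
```

```text
t: 2.0
tcp_pos: [0.4566, 0.2131, 0.182]
tool_rot: [0.805, 0.594, -0.001, -0.0]
force: [1.5, -0.4, 0.7]
finger_gap: 0.997
gripper_force: 0.0
t 2.0 tcp [0.4566 0.2131 0.182 ] yaw y -17.18 z [-1.3e-03  1.0e-04 -1.0e+00] F [ 1.5 -0.4  0.7] gap 0.9970702386717211 gf 0.0 q [0.21 0.46 1.8  0.   0.88 0.51]
```

View pics/above.png

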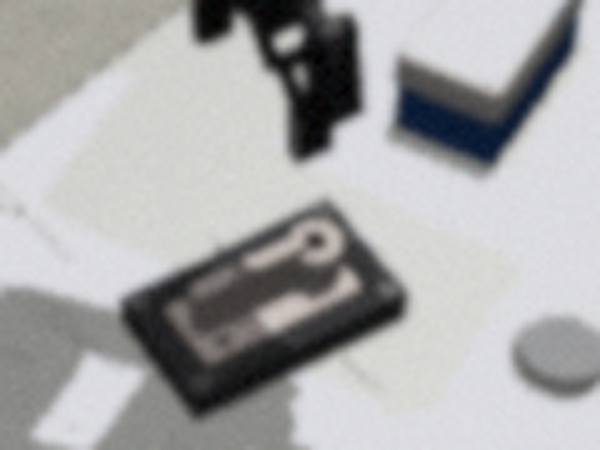

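The view shows the gripper over the mould and nothing disturbed. I'll descend most of the way and look again.

```bash
python3 -m crank '[{"dp":[0.05,0,-0.4],"angular":[0,0,0.5]},{"dp":[0,0,-0.7],"angular":[0,0,0]},{"dp":[0,0,-0.7],"angular":[0,0,0]},{"dp":[0,0,-0.7],"angular":[0,0,0]},{"dp":[0,0,-0.7],"angular":[0,0,0]},{"dp":[0,0,-0.4],"angular":[0,0,0]},{"dp":[0,0,0],"angular":[0,0,0]},{"dp":[0,0,0],"angular":[0,0,0]}]' 0.5 60 >/dev/null
python3 - <<'E'
from h import *
st()
s=snap('side'); t=snap('top')
a=cv2.resize(s['image'][175:250,280:380],(400,300),interpolation=cv2.INTER_CUBIC)
b=cv2.resize(t['image'][225:300,250:350],(400,300),interpolation=cv2.INTER_CUBIC)
cv2.imwrite('pics/near.png',np.hstack([a,b]))
E
```

```text
t 2.9 tcp [0.4583 0.2137 0.0743] yaw y -16.57 z [-2.e-04 -0.e+00 -1.e+00] F [-1.2  0.   0.3] gap 0.5003786132520383 gf 0.0 q [0.22 0.66 1.87 0.   0.62 0.5 ]
```

View pics/near.png

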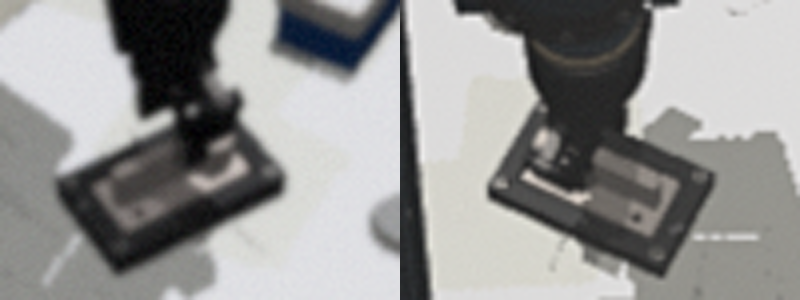

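The fingers straddle the web near the boss end. I'll shift 4 mm away from the boss for clearance, then descend and close gently.

```bash
python3 -m crank '[{"dp":[-0.04,-0.13,-0.1],"angular":[0,0,0]},{"dp":[0,0,-0.3],"angular":[0,0,0]},{"dp":[0,0,-0.3],"angular":[0,0,0]},{"dp":[0,0,-0.3],"angular":[0,0,0]},{"dp":[0,0,-0.12],"angular":[0,0,0]},{"dp":[0,0,0],"angular":[0,0,0]},{"dp":[0,0,0],"angular":[0,0,0]}]' 0.5 60; python3 -m crank '[{"dp":[0,0,0],"angular":[0,0,0]},{"dp":[0,0,0],"angular":[0,0,0]},{"dp":[0,0,0],"angular":[0,0,0]},{"dp":[0,0,0],"angular":[0,0,0]},{"dp":[0,0,0],"angular":[0,0,0]},{"dp":[0,0,0],"angular":[0,0,0]},{"dp":[0,0,0],"angular":[0,0,0]},{"dp":[0,0,0],"angular":[0,0,0]},{"dp":[0,0,0],"angular":[0,0,0]},{"dp":[0,0,0],"angular":[0,0,0]}]' 1 30
python3 -c "
from h import *
st()"
```

```text
t: 3.7
tcp_pos: [0.4572, 0.2094, 0.0405]
tool_rot: [0.802, 0.598, -0.0, -0.0]
force: [-1.0, -0.3, 0.3]
finger_gap: 0.501
gripper_force: 0.0
t: 4.7
tcp_pos: [0.4576, 0.2096, 0.0411]
tool_rot: [0.802, 0.598, 0.0, 0.0]
force: [0.9, -0.6, 5.9]
finger_gap: 0.113
gripper_force: 30.1
t 4.7 tcp [0.4576 0.2096 0.0411] yaw y -16.61 z [ 9.e-04  2.e-04 -1.e+00] F [ 0.9 -0.6  5.9] gap 0.11282941829562917 gf 30.09770929813385 q [0.21 0.72 1.88 0.   0.54 0.5 ]
```

The gap is about 9.6 mm, so the web is gripped. I'll tighten the grip and lift slowly.

```bash
python3 -m crank '[{"dp":[0,0,0],"angular":[0,0,0]},{"dp":[0,0,0],"angular":[0,0,0]},{"dp":[0,0,0.05],"angular":[0,0,0]},{"dp":[0,0,0.1],"angular":[0,0,0]},{"dp":[0,0,0.1],"angular":[0,0,0]},{"dp":[0,0,0.15],"angular":[0,0,0]},{"dp":[0,0,0.15],"angular":[0,0,0]},{"dp":[0,0,0.15],"angular":[0,0,0]},{"dp":[0,0,0.15],"angular":[0,0,0]},{"dp":[0,0,0.15],"angular":[0,0,0]},{"dp":[0,0,0.15],"angular":[0,0,0]},{"dp":[0,0,0.15],"angular":[0,0,0]},{"dp":[0,0,0.15],"angular":[0,0,0]},{"dp":[0,0,0.1],"angular":[0,0,0]},{"dp":[0,0,0],"angular":[0,0,0]},{"dp":[0,0,0],"angular":[0,0,0]}]' 1 70
python3 - <<'E'
from h import *
st()
s=snap('side'); t=snap('top')
a=cv2.resize(s['image'][160:250,270:390],(400,300),interpolation=cv2.INTER_CUBIC)
b=cv2.resize(t['image'][225:300,250:350],(400,300),interpolation=cv2.INTER_CUBIC)
cv2.imwrite('pics/lift.png',np.hstack([a,b]))
E
```

```text
t: 6.3
tcp_pos: [0.4572, 0.2095, 0.0873]
tool_rot: [0.802, 0.598, 0.0, 0.0]
force: [-0.2, -0.4, -1.7]
finger_gap: 0.108
gripper_force: 68.2
t 6.3 tcp [0.4572 0.2095 0.0873] yaw y -16.61 z [ 0.  0. -1.] F [-0.2 -0.4 -1.7] gap 0.10834032715224506 gf 68.17627429962158 q [0.21 0.63 1.87 0.   0.64 0.5 ]
```

View pics/lift.png

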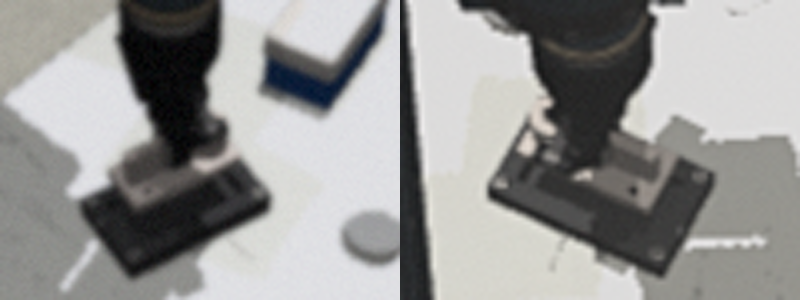

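The bracket is clear of the mould and level. I'll rise and carry it over in two calls.

```bash
python3 -m crank '[{"dp":[0,0,0.15],"angular":[0,0,0]},{"dp":[0,0,0.3],"angular":[0,0,0]},{"dp":[0,0,0.4],"angular":[0,0,0]},{"dp":[0,0,0.4],"angular":[0,0,0]},{"dp":[0,0,0.4],"angular":[0,0,0]},{"dp":[0,0,0.4],"angular":[0,0,0]},{"dp":[0,0,0.4],"angular":[0,0,0]},{"dp":[0,0,0.4],"angular":[0,0,0]},{"dp":[0,0,0.35],"angular":[0,0,0]},{"dp":[0,0,0.2],"angular":[0,0,0]},{"dp":[0.05,-0.1,0.15],"angular":[0,0,0.5]},{"dp":[0.15,-0.25,0],"angular":[0,0,0.8]},{"dp":[0.2,-0.4,0],"angular":[0,0,0.8]},{"dp":[0.2,-0.4,0],"angular":[0,0,0.8]},{"dp":[0.2,-0.4,0],"angular":[0,0,0.8]},{"dp":[0.2,-0.4,0],"angular":[0,0,0.8]},{"dp":[0.2,-0.4,0],"angular":[0,0,0.8]},{"dp":[0.2,-0.4,0],"angular":[0,0,0.8]},{"dp":[0.2,-0.4,0],"angular":[0,0,0.8]},{"dp":[0.2,-0.4,0],"angular":[0,0,0.8]}]'
python3 -m crank '[{"dp":[0.2,-0.4,0],"angular":[0,0,0.8]},{"dp":[0.25,-0.4,0],"angular":[0,0,0.8]},{"dp":[0.25,-0.4,0],"angular":[0,0,0.8]},{"dp":[0.25,-0.4,0],"angular":[0,0,0.8]},{"dp":[0.25,-0.4,0],"angular":[0,0,0.8]},{"dp":[0.25,-0.4,0],"angular":[0,0,0.8]},{"dp":[0.25,-0.4,0],"angular":[0,0,0.8]},{"dp":[0.25,-0.4,0],"angular":[0,0,0.8]},{"dp":[0.25,-0.4,0],"angular":[0,0,0.8]},{"dp":[0.25,-0.4,0],"angular":[0,0,0.8]},{"dp":[0.25,-0.4,0],"angular":[0,0,0.8]},{"dp":[0.25,-0.4,0],"angular":[0,0,0.8]},{"dp":[0.25,-0.4,0],"angular":[0,0,0.8]},{"dp":[0.25,-0.4,0],"angular":[0,0,0.6]},{"dp":[0.25,-0.4,0],"angular":[0,0,0.5]},{"dp":[0.2,-0.3,0],"angular":[0,0,0]},{"dp":[0.1,-0.2,0],"angular":[0,0,0]},{"dp":[0,0,0],"angular":[0,0,0]},{"dp":[0,0,0],"angular":[0,0,0]}]' >/dev/null
python3 -c "
from h import *
st()"
```

```text
t: 8.4
tcp_pos: [0.5112, 0.1022, 0.1934]
tool_rot: [0.76, 0.65, -0.0, -0.0]
force: [-0.4, -0.1, -0.4]
finger_gap: 0.105
gripper_force: 68.2
t 10.3 tcp [ 0.6308 -0.0918  0.1935] yaw y 2.58 z [-9.e-04  5.e-04 -1.e+00] F [-0.7  0.9 -0.3] gap 0.10510576694903775 gf 68.1737744808197 q [-0.32  0.61  1.45  0.    1.09 -0.36]
```

```bash
python3 -m crank '[{"dp":[0.1,-0.2,0],"angular":[0,0,0]},{"dp":[0.1,-0.35,0],"angular":[0,0,0]},{"dp":[0.1,-0.35,0],"angular":[0,0,0]},{"dp":[0.1,-0.3,0],"angular":[0,0,0]},{"dp":[0.1,-0.24,0],"angular":[0,0,0]},{"dp":[0,0,0],"angular":[0,0,0]},{"dp":[0,0,0],"angular":[0,0,0]},{"dp":[0,0,0],"angular":[0,0,0]},{"dp":[0,0,0],"angular":[0,0,0]},{"dp":[0,0,0],"angular":[0,0,0]}]' >/dev/null
python3 - <<'E'
from h import *
st()
s=snap('side'); t=snap('top')
a=cv2.resize(s['image'][190:400,130:410],(400,300),interpolation=cv2.INTER_CUBIC)
b=cv2.resize(t['image'][170:305,350:530],(400,300),interpolation=cv2.INTER_CUBIC)
cv2.imwrite('pics/end.png',np.hstack([a,b]))
E
```

```text
t 11.3 tcp [ 0.6461 -0.1348  0.1938] yaw y 2.61 z [-1.e-04  1.e-04 -1.e+00] F [ 0.5  0.1 -1.2] gap 0.105882810171354 gf 68.17920327186584 q [-0.37  0.63  1.39  0.    1.12 -0.42]
```

View pics/end.png

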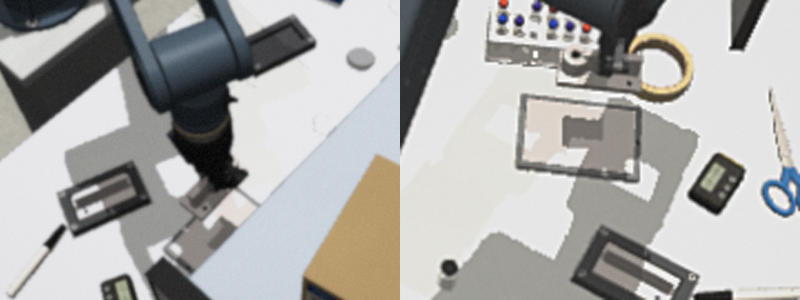

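The bracket is held over the pad with its boss at crop (576,62), and the plain bracket, vial and timer have not moved. One numeric check before I hand it in.

Run:
```python
from h import *
t=load('top'); 
for x,y,n in ((576,58,'boss'),(572,82,'plate boss end'),(632,87,'plate far end')): print(n,px(t,round(350+(x-400)*.45),round(170+y*.45),r=1).round(4))
```

```text
boss [ 0.6381 -0.098   0.1987]
plate boss end [ 0.622  -0.0986  0.1706]
plate far end [ 0.6277 -0.1693  0.1716]
```

```bash
python3 -c "
from station import order
print(order.sign_off())"
```

```text
the job is handed in; nothing more can be done
None
```

The job is handed in at about 11 s: the bossed bracket is held still and level, its underside about 15 cm above the pad, centred and lined up with it, and nothing else was seen to move; no verdict came back.

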